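Fit the circlip on the autosampler's carousel spindle

TASK

The autosampler's carousel spindle is being rebuilt: stand it upright in the bore of the aluminium assembly block, fully home on its shoulder, and let go of it. Then take the circlip pliers, already loaded with the circlip, out of their rest by the orange handles, squeeze the handles fully to spread the circlip, and slide it, level, down over the spindle's end to the groove just above the bearing. Finish while still holding the pliers squeezed there, with the circlip spread around the shaft level with the groove and no more than lightly touching, and leave the other things on the bench alone.

Things in the scene. Friction and masses are not known exactly. Their poses are not given: they have to be found in the camera images.
- spindle: loose steel spindle standing upright, 94 mm high, 0.3 to 0.6 kg; origin at the centre of its foot, z up its axis. Heights above the foot: journal, 24 mm diameter (lowest 3 mm chamfered), to 30 mm; shoulder, 46 mm diameter, to 36; ball bearing, 62 mm diameter, to 48; groove, 37 mm diameter, to 54; land, 39 mm diameter (top 3.5 mm chamfered), to 66; end stub, 18 mm diameter, to 94: grip it there.
- spindle_groove (a point): point on the spindle's axis at the middle height of the groove, 51 mm above the foot
- block: fixed aluminium assembly block 90 x 90 mm, 40 mm high; origin under its centre. Its vertical bore, 25.6 mm in diameter and 34 mm deep with a chamfered mouth, is in the middle. The spindle is home when its shoulder lies on the block's top, its foot 30 mm below it.
- block_bore (a point): centre of the bore's mouth, at the block's top
- rest: fixed white pliers rest; origin on the bench under the pliers. Base 100 x 80 x 8 mm from x = -36 to +64 mm; post 44 mm wide, 68 mm high at x = -26 to -14 mm; from it a blue prong 12 mm wide reaches between the jaws to x = +10 mm and carries the pliers at a height of 61.5 mm, with 3 mm lips before and behind: lift the pliers straight up.
- pliers: circlip pliers, 0.15 kg, upright in the rest, tips down, in the circlip's eyes; origin at the pivot, 69.5 mm above the bench, z up, y from handle to handle. A shoulder and a lip on each tip keep the circlip on while it is spread; the tips end 2 mm under it. Squeezing the handles pushes the tips apart.
- pliers_grip (a point): the point midway between the two orange handles to grip them at, 48 mm above the pivot. Handles 14 mm wide along x, from 26 mm below to 20 mm above this point; over their outsides here 59 mm open (69 mm at their tops), 32 to 34 mm and parallel when squeezed to the stop. 8 N on each handle closes them to the stop; 20 to 30 N is good.
- pliers_l (a joint): how far one handle of the pliers is squeezed: 0 open, 0.27 to 0.29 rad at the stop; both handles move alike
- circlip: steel circlip, a flat spring ring 3 mm thick, free 46 mm outside and 37 mm bore, 44 mm bore fully spread; origin at mid thickness at the free ring's centre, z up, its gap and two eyes towards -x. At the start it lies on a rubber seat of the rest, 12 mm above the bench, 23.5 mm from the pliers' axis on their +x side, axes as those of the rest.
- circlip_middle (a point): centre of the circlip's bore when it is fully spread, at mid thickness: 5.5 mm from circlip's origin towards the eyes. Held spread it lies about 20 mm from the pliers' axis on their +x side and 53 mm below the pivot; the ring droops a few degrees on its far side, and the pliers may tilt a degree or so in the fingers.
- clip_eye_l (a point): centre of one eye of the circlip, hole 6 mm
- clip_eye_r (a point): centre of the other eye; the eyes are 13.5 mm apart when the circlip is free, about 39 mm when it is spread fully
- spare_bearing: steel ring, 62 mm outside, 40 mm bore, 12 mm high, lying flat; origin under its centre; a bystander
- screwdriver: screwdriver 190 mm long lying down; origin on the bench under its middle; a bystander
- amber_bottle: amber glass bottle, 64 mm wide, 130 mm high; origin under its centre; a bystander
- grease_jar: low white jar with blue lid, 56 mm wide, 50 mm high; origin under its centre; a bystander
- wash_bottle: white bottle with red cap, 70 mm wide, 150 mm high; origin under its centre; a bystander
- vial_rack: blue rack 90 x 130 x 30 mm with capped vials, 50 mm high in all; origin under its centre; a bystander
- parts_dish: steel dish 100 x 140 x 22 mm with screws and a worn ring; origin under its centre; a bystander
There are look-alikes about, which are no part of the job. What is shaped like the pliers but green, red or yellow is not meant.

How it is judged:
By the outcome, as a careful person would: the job done as asked, in the order asked, and still so for the second after the job is handed in, while the arm keeps its last pose, push and grip.
It also fails if it takes over 72 s, if anything falls off the work surface, if the arm or the gripper's body presses on something with over 40 N, if the wrist force passes 120 N, or if a joint passes its speed limit or range.

ROBOT

A 6-joint arm with a two-finger parallel gripper is mounted at the origin on the work surface. World frame = base frame: x ahead of the robot, y to its left, z up, the work surface at z = 0. Lengths are in m, angles in rad, forces in N, time in s.
With the tool pointing down it reaches from about 0.35 to 0.775 m from the base axis. Payload 7.3 kg.
Tool frame: the origin (TCP) lies at the very end of the fingers, on their centre line; the grasp point (between the pads) lies 19 mm behind it; z points along the fingers, y is the line along which they close (so a half turn about z gives the same grasp; the last joint's range is limited). The gripper opens to 92 mm and grips with 3 to 60 N. Pads are 19 mm wide; open, the fingers measure 130 mm over their backs; the gripper's body (75 mm by 190 mm) begins 47 mm behind the grasp point.
Start: joints at [-1.317, 0.342, 1.524, -0, 1.275, -0.146], TCP at [0.204, -0.484, 0.227] pointing down, gripper open.
Joint ranges: [-2.53, 2.53], [-0.77, 2.02], [0.04, 2.7], [-1, 4.14], [0.28, 2.66], [-3.11, 3.11]. Speed limits (rad/s): [2.57, 2.57, 3.14, 3.14, 3.14, 3.14].

INTERFACE

Orientations are given as [roll, pitch, yaw] about the fixed x, y, z axes, in that order (R = Rz(yaw) Ry(pitch) Rx(roll)).
In Python, from cell import observe, read_camera, get_calibration, hand_in, search_frame gives the robot as it stands.
- The arm moves only by the tool step_arm, never from a script. Its argument "commands" is a list of rows, each an object with "translation": the shift along the tool's x, y, z in mm, a list of three; "roll": the turn about the tool's z in rad. In form: [{"translation": [x, y, z], "roll": roll}, ...]. A call has 1 to 20 rows; each row shifts and turns the commanded pose from where the row before left it, along the tool's axes as they then stand; what a row does not reach is not made up. A row lasts 1/12 s, in which the tool goes at most 41.7 mm and 7.16 degrees, less where a joint would pass 70% of its speed; a pose out of reach is approached as far as the arm can. A call is refused whole if a number of a shift passes 41.7 or a number of a turn 0.125, either way. A call with a gripper value outside its range is refused whole. "fingers" is the opening, from 0 (shut) to 1 (fully open), set as the call begins (left out, the last holds). The fingers move at their own pace and stop on an object; "grip_force" is the grip in N (left out, the last holds). Time passes only in rows, so rows that do not move let the fingers close. It gives the time, the measured TCP pose, the force, the opening and the grip force at its end, in the units of the state.
- observe(): the state, without advancing time (a new reading comes with each control period).
- read_camera(name): name is "scene" or "side" or "wrist"; returns the picture (400x640x3 uint8, red, green, blue); there is no depth.
- get_calibration(name): a dict with "camera_matrix" (3x3 intrinsics, pixels), "world_from_camera" (4x4, takes a point from camera to world coordinates). Camera axes: x right, y up, looking along -z (the intrinsics and any distortion apply to the point x, -y, -z); pixel columns grow to the right and rows downward; lengths in m; the calibration is good to about 2 mm. A picture is of the moment at which its call begins: read the wrist's pose just before it. get_calibration takes no time and is no camera call; for the wrist camera it gives the pose at the moment of the call.
- hand_in(): hands the job in; it is judged then, once.
Trained networks look in the newest picture that a camera, given by its name, has taken for a name from the list of things; names that differ only in an ending like _2 or _b are one class to them, and where a whole thing is asked for, a point or a joint stands for the part that bears it (a point fixed in the world has none). Each returns a list of dicts, best first, with "confidence" (0 to 1); they miss things now and then, are a little off and sometimes report something else, mostly with a low value. They report only what shows in the picture. A call takes as long as a camera call. They do not tell look-alikes from the thing itself.
- search_frame(camera, name): "at" ([x, y, z] in m, in world coordinates, good to about 4 mm: the middle of the surface that is visible of it).
The state is a dict: "time": time; "qpos": joint angles; "qvel": joint speeds; "joint_efforts": joint torques, N m; "tool_pos": TCP position; "tool_rot": TCP orientation; "contact_force": force on the tool from outside, world axes, zero at the start; "torque": the same for the moment, N m; "opening": finger opening in m; "grip_force": force on a finger pad.
Only numpy, scipy, OpenCV 4.12 (cv2) and the standard library are available. Lean on these libraries where they do the work, as an engineer would, in place of code of your own. Each camera call takes 0.05 s, during which the arm holds its last target. There are 200 camera calls.

## Working session

There is one attempt and no reset: what is moved stays moved. The work goes in short steps, Python scripts to look and compute and a tool call to move; the robot and the scene stay as the last step left them, time stands still between calls to the robot, and variables do not carry over. Pictures are saved under pics/ and viewed, at most 10 in all, crops included, and the job is handed in when it is done.

Besides the shell and the picture viewer there is one more tool, called after "Request:" by a JSON object that holds its "name" and its "arguments", one argument or row to a line. step_arm: Moves the arm, as the interface text tells. Its arguments: {"type":"object","properties":{"commands":{"type":"array"},"fingers":{"type":"number"},"grip_force":{"type":"number"}},"required":["commands"]}

```bash
mkdir -p pics
cat > h.py <<'E'
import numpy as np,cv2
from cell import *
def shot(cam,fn):
    im=read_camera(cam); cv2.imwrite('pics/'+fn,im[:,:,::-1]); return im
def proj(cam,P):
    c=get_calibration(cam);K=np.array(c['camera_matrix']);T=np.linalg.inv(np.array(c['world_from_camera']))
    p=T[:3,:3]@np.array(P)+T[:3,3]; q=K@np.array([p[0],-p[1],-p[2]]); return q[:2]/q[2]
def ray(cam,u,v,z):
    c=get_calibration(cam);K=np.array(c['camera_matrix']);T=np.array(c['world_from_camera'])
    d=np.linalg.inv(K)@np.array([u,v,1.]);d=T[:3,:3]@np.array([d[0],-d[1],-d[2]])
    return T[:3,3]+d*(z-T[2,3])/d[2]
E
python3 - <<'E'
from h import *
s=observe();print(s)
for c in('scene','side'):
    shot(c,c+'0.png')
    k=get_calibration(c);print(c,{a:(np.round(b,3).tolist() if not isinstance(b,str) else b) for a,b in k.items()})
    for n in('spindle','block','pliers','rest','circlip','pliers_grip','block_bore','spindle_groove'):
        for d in search_frame(c,n)[:4]: print(n,np.round(d['at'],3),round(d['confidence'],2),np.round(proj(c,d['at'])))
E
```

```text
{'time': 0.0, 'qpos': array([-1.31697374e+00,  3.42741044e-01,  1.52499332e+00,  1.07647619e-06,
        1.27539494e+00, -1.46009687e-01]), 'qvel': array([ 0.00011676,  0.00018346, -0.00143564, -0.00016858, -0.00010766,
        0.00061606]), 'joint_efforts': array([-1.67257822e-03, -4.31255865e+01, -2.44218671e+01,  7.18111242e-02,
        5.61797374e-02, -9.93968547e-05]), 'tool_pos': array([ 0.20427934, -0.48319785,  0.22604372]), 'tool_rot': array([-3.14007250e+00, -2.24587706e-04,  3.99831788e-01]), 'contact_force': array([0.13260322, 0.02433378, 0.1954551 ]), 'torque': array([ 0.01488077, -0.00684748,  0.03450811]), 'grip_force': 0.0, 'opening': 0.09165319467416982}
scene {'camera_matrix': [[482.923, 0.0, 317.624], [0.0, 482.923, 196.75], [0.0, 0.0, 1.0]], 'world_from_camera': [[-0.021, -0.564, 0.825, 1.552], [1.0, -0.01, 0.018, -0.001], [-0.002, 0.825, 0.565, 0.826], [0.0, 0.0, 0.0, 1.0]]}
spindle [ 0.528 -0.23   0.048] 0.75 [240. 220.]
block [0.484 0.172 0.042] 0.56 [389. 214.]
pliers [0.613 0.193 0.012] 0.98 [402. 253.]
pliers [0.591 0.203 0.008] 0.7 [405. 249.]
pliers [0.233
[... 467 characters left out ...]
 'world_from_camera': [[0.709, 0.427, -0.561, -0.226], [-0.705, 0.425, -0.568, -0.701], [-0.004, 0.798, 0.602, 0.843], [0.0, 0.0, 0.0, 1.0]]}
spindle [ 0.389 -0.401  0.031] 0.74 [404. 303.]
spindle [ 0.501 -0.227  0.058] 0.43 [378. 242.]
block [0.444 0.16  0.041] 0.87 [279. 200.]
pliers [ 0.195 -0.335  0.015] 0.9 [334. 338.]
pliers [0.562 0.036 0.104] 0.64 [328. 186.]
pliers [0.556 0.005 0.093] 0.54 [334. 193.]
pliers [ 0.195 -0.344  0.011] 0.54 [336. 341.]
rest [0.544 0.005 0.009] 0.76 [331. 215.]
pliers_grip [ 0.203 -0.335  0.012] 0.59 [336. 336.]
pliers_grip [0.56  0.012 0.1  ] 0.48 [333. 190.]
block_bore [0.44  0.156 0.039] 0.72 [279. 202.]
block_bore [0.558 0.008 0.093] 0.54 [333. 192.]
```

```bash
python3 -c "
import cv2,numpy as np
a=cv2.imread('pics/scene0.png');b=cv2.imread('pics/side0.png')
cv2.imwrite('pics/both.png',cv2.resize(np.vstack([a,b]),(480*1,600)))"; ls pics
```

```text
both.png
scene0.png
side0.png
```

View pics/scene0.png

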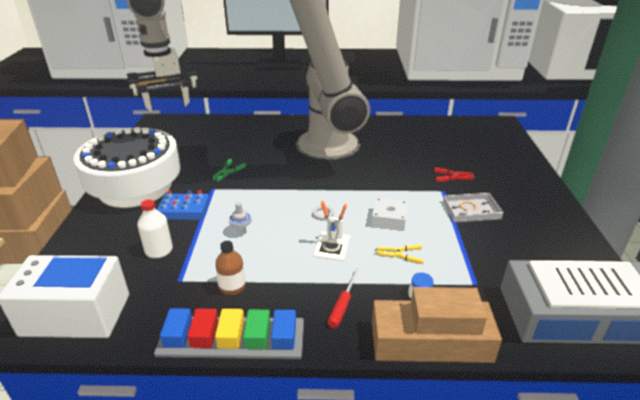

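View pics/side0.png

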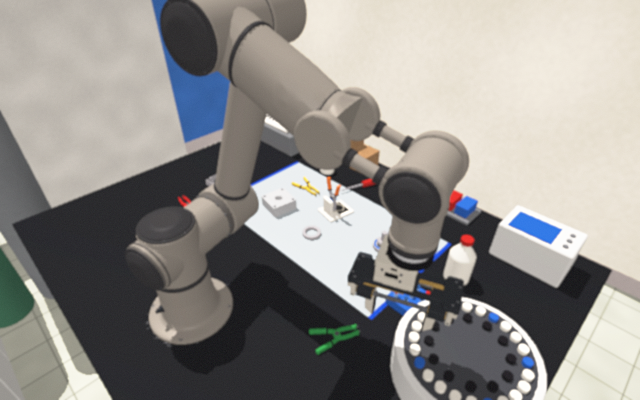

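The scene picture shows the spindle at (240,218), the block at (389,212), and the upright orange pliers in the white rest at (333,215–245). The look-alikes are green pliers at (228,170), red at (454,175) and yellow lying at (400,253). The spare bearing at (322,212) could be mistaken for the spindle's bearing, and the worn ring in the dish at (470,207) for the circlip. I choose the upright orange pliers in the rest. Next I go over and take a close look with the wrist camera.

Request:
{"name": "step_arm", "arguments": {
  "commands": [
    {"translation":[33,-13,-4],"roll":0},
    {"translation":[33,-13,-4],"roll":0},
    {"translation":[33,-13,-4],"roll":0},
    {"translation":[33,-13,-4],"roll":0},
    {"translation":[33,-13,-4],"roll":0},
    {"translation":[33,-13,-4],"roll":0},
    {"translation":[33,-13,-4],"roll":0},
    {"translation":[33,-13,-4],"roll":0},
    {"translation":[33,-13,-4],"roll":0},
    {"translation":[33,-13,-4],"roll":0},
    {"translation":[0,0,0],"roll":0},
    {"translation":[0,0,0],"roll":0}
  ],
  "fingers": 1
}}

```text
time: 1.9
tool_pos: [0.4587, -0.2341, 0.2668]
tool_rot: [3.141, -0.0, 0.404]
contact_force: [-0.3, -1.0, -0.2]
opening: 0.0918
grip_force: 0.0
```

```bash
cat >> h.py <<'E'
def look(names,cams=('wrist',),n=3):
    for c in cams:
        for nm in names:
            for d in search_frame(c,nm)[:n]: print(c,nm,np.round(d['at'],4),round(d['confidence'],2),np.round(proj(c,d['at'])))
E
python3 - <<'E'
from h import *
s=observe();print(s['time'],s['tool_pos'],s['tool_rot'])
c=get_calibration('wrist');print(np.round(c['camera_matrix'],1),np.round(c['world_from_camera'],3))
shot('wrist','w1.png')
look(['spindle','spindle_groove','pliers_grip','circlip','rest','block_bore'])
shot('scene','s1.png');look(['spindle'],['scene'])
E
```

```text
1.9 [ 0.45870811 -0.23410525  0.26676662] [ 3.14121408e+00 -4.83518764e-05  4.03529008e-01]
[[315.    0.  320.3]
 [  0.  315.  200.6]
 [  0.    0.    1. ]] [[ 0.393  0.876  0.28   0.536]
 [-0.92   0.374  0.12  -0.201]
 [ 0.001 -0.305  0.952  0.424]
 [ 0.     0.     0.     1.   ]]
wrist spindle [ 0.5156 -0.2303  0.0471] 0.56 [336. 125.]
wrist spindle_groove [ 0.5242 -0.2325  0.0502] 0.81 [340. 118.]
wrist pliers_grip [ 0.2051 -0.3307  0.0138] 0.64 [314. 334.]
wrist circlip [0.5582 0.0039 0.0161] 0.58 [160.   4.]
wrist circlip [5.431e-01 4.000e-04 8.300e-03] 0.15 [163.  21.]
wrist block_bore [0.4626 0.1345 0.0337] 0.85 [16. 38.]
scene spindle [0.5818 0.016  0.0053] 0.69 [332. 246.]
scene spindle [ 0.5258 -0.2285  0.0473] 0.57 [241. 220.]
```

View pics/w1.png

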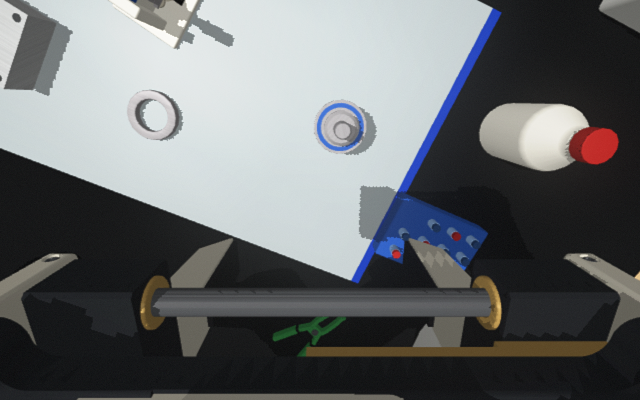

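The wrist picture shows the spindle's bearing ring centred at about (340,126) and its stub top at about (344,130). The spare bearing is at (154,115), the rest at the top (165,15), and the block at (20,40).

Run:
```python
from h import *
im=cv2.imread('pics/w1.png');cv2.imwrite('pics/w1c.png',cv2.resize(im[85:165,295:395],(800,640),interpolation=cv2.INTER_CUBIC)[:600])
print(ray('wrist',344,130,.094),ray('wrist',340,126,.048))
hsv=cv2.cvtColor(im,cv2.COLOR_BGR2HSV)[90:165,300:390]
m=((hsv[...,1]>120)&(hsv[...,2]>80)).astype(np.uint8)
p=np.argwhere(m)[:,::-1]+[300,90]
print(len(p),cv2.minEnclosingCircle(p.astype(np.float32)),cv2.fitEllipse(cv2.convexHull(p.astype(np.int32))))
```

```text
[ 0.51645452 -0.23755641  0.094     ] [ 0.51631346 -0.23612827  0.048     ]
510 ((339.5, 126.5), 23.92707061767578) ((339.7686462402344, 126.60742950439453), (45.865753173828125, 47.65534591674805), 18.079992294311523)
```

View pics/w1c.png

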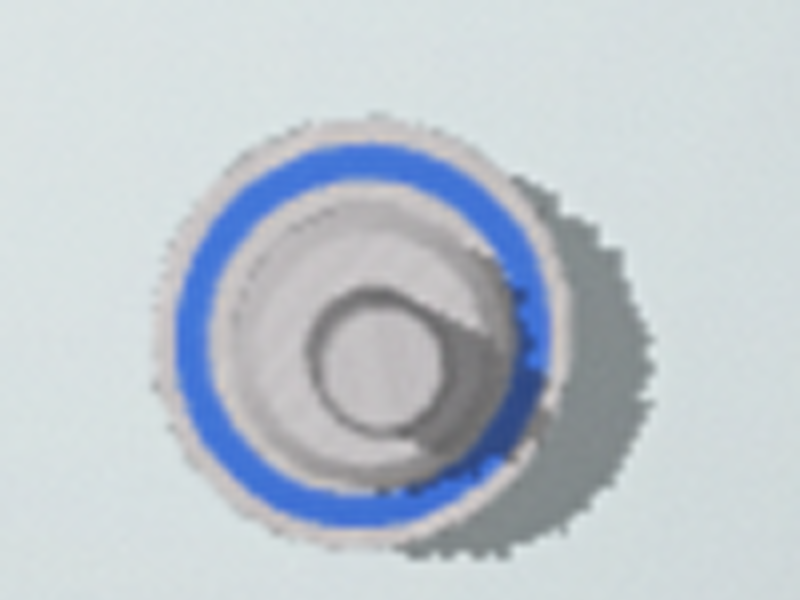

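The crop shows the spindle's stub top at (342.6,131) and its blue ring at (339.8,126.6) in wrist pixels. That puts the spindle at about (0.5155,−0.236). I move over it.

Request:
{"name": "step_arm", "arguments": {
  "commands": [
    {"translation":[17,8,0],"roll":0},
    {"translation":[17.5,8,20],"roll":0},
    {"translation":[17,8,20],"roll":0},
    {"translation":[0,0,20],"roll":0},
    {"translation":[0,0,20],"roll":0},
    {"translation":[0,0,20],"roll":0},
    {"translation":[0,0,0],"roll":0},
    {"translation":[0,0,0],"roll":0}
  ]
}}

```text
time: 3.02
tool_pos: [0.514, -0.2375, 0.1662]
tool_rot: [-3.14, 0.001, 0.399]
contact_force: [-0.6, -0.3, 1.0]
opening: 0.0918
grip_force: 0.0
```

Run:
```python
from h import *
s=observe();print(s['time'],s['tool_pos'],s['tool_rot'])
im=shot('wrist','w2.png')[:,:,::-1]
shot('side','s2.png'); shot('scene','s2b.png')
look(['spindle','spindle_groove'],['wrist','side'])
look(['amber_bottle','wash_bottle','block','block_bore','circlip','pliers_grip','pliers'],['scene','side'],2)
hsv=cv2.cvtColor(np.ascontiguousarray(im),cv2.COLOR_BGR2HSV)
u,v=proj('wrist',[.5155,-.236,.048]);print(u,v)
```

```text
3.0167 [ 0.51400499 -0.23751193  0.16621907] [-3.13989452e+00  1.26244228e-03  3.99279377e-01]
wrist spindle [ 0.5241 -0.2307  0.046 ] 0.92 [316. 183.]
wrist spindle_groove [ 0.521  -0.2304  0.0471] 0.69 [315. 186.]
side spindle [ 0.5067 -0.2423  0.0476] 0.86 [383. 247.]
side spindle [0.4435 0.1596 0.0393] 0.38 [279. 201.]
side spindle_groove [ 0.5041 -0.2427  0.0468] 0.65 [383. 247.]
scene amber_bottle [ 0.7457 -0.2202  0.0727] 0.63 [229. 269.]
scene wash_bottle [ 0.6146 -0.4295  0.0804] 0.77 [154. 230.]
scene block [0.4816 0.1721 0.0401] 0.96 [389. 214.]
scene block_bore [0.4869 0.1726 0.0403] 0.95 [390. 215.]
scene circlip [0.5854 0.0143 0.0133] 0.54 [332. 245.]
scene circlip [ 0.4424 -0.0196  0.0109] 0.35 [320. 213.]
scene pliers_grip [0.6099 0.1922 0.0092] 0.97 [401. 253.]
scene pliers_grip [0.2292 0.3969 0.012 ] 0.72 [451. 175.]
scene pliers [0.6137 0.1968 0.0149] 0.89 [403. 253.]
scene pliers [0.5707 0.0143 0.0777] 0.78 [332. 222.]
side amber_bottle [ 0.6982 -0.2422  0.0504] 0.91 [419. 217.]
side wash_bottle [ 0.5729 -0.4482  0.0855] 0.69 [461. 262.]
side block [0.4423 0.1576 0.0385] 0.69 [279. 201.]
side block_bore [0.4419 0.1569 0.0428] 0.69 [279. 201.]
side pliers_grip [ 0.1996 -0.3374  0.0121] 0.72 [336. 338.]
side pliers_grip [0.5877 0.1866 0.0101] 0.58 [304. 188.]
side pliers [ 0.1984 -0.3302  0.0159] 0.81 [333. 335.]
side pliers [0.5584 0.0028 0.0907] 0.59 [335. 194.]
319.17752432774387 193.97532448878917
```

View pics/w2.png

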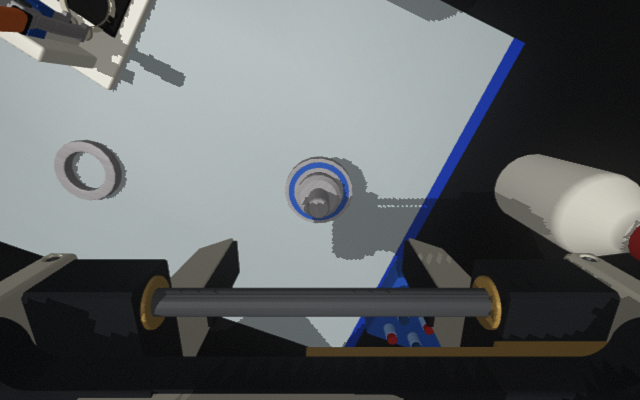

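The spindle's bearing is at about (319,189) and its stub top at about (318,205), a few pixels ahead of my prediction. I'll fit the ring precisely over both views.

Run:
```python
from h import *
im=cv2.imread('pics/w2.png');x0,y0=275,145
hsv=cv2.cvtColor(im,cv2.COLOR_BGR2HSV)[y0:235,x0:365]
m=((hsv[...,1]>120)&(hsv[...,2]>60)).astype(np.uint8)
p=(np.argwhere(m)[:,::-1]+[x0,y0]).astype(np.int32)
h=cv2.convexHull(p)[:,0].astype(float)
# back-project hull on z=.048, fit circle
P=np.array([ray('wrist',a,b,.048)[:2] for a,b in h])
A=np.c_[2*P,np.ones(len(P))];x=np.linalg.lstsq(A,(P**2).sum(1),rcond=None)[0]
print(x[:2],np.sqrt(x[2]+x[:2]@x[:2]),p.min(0),p.max(0))
print(ray('wrist',318.5,204,.094))
c=np.array(get_calibration('wrist')['world_from_camera'])
print(c[:3,3],observe()['tool_pos'])
```

```text
[ 0.51719833 -0.23446212] 0.027142179215671552 [289 162] [348 219]
[ 0.52055546 -0.23346815  0.094     ]
[ 0.59154928 -0.20492315  0.3240368 ] [ 0.51453277 -0.23746501  0.16669471]
```

Request:
{"name": "step_arm", "arguments": {
  "commands": [
    {"translation":[4,-1.5,0],"roll":0},
    {"translation":[0,0,16],"roll":0},
    {"translation":[0,0,16],"roll":0},
    {"translation":[0,0,16],"roll":0},
    {"translation":[0,0,16],"roll":0},
    {"translation":[0,0,16],"roll":0},
    {"translation":[0,0,16],"roll":0},
    {"translation":[0,0,0],"roll":0},
    {"translation":[0,0,0],"roll":0}
  ],
  "fingers": 1
}}

```text
time: 4.82
tool_pos: [0.5174, -0.2341, 0.0703]
tool_rot: [-3.14, 0.001, 0.4]
contact_force: [-0.2, -0.7, 0.6]
opening: 0.0917
grip_force: 0.0
```

Run:
```python
from h import *
s=observe();print(s['time'],s['tool_pos'],s['tool_rot'],s['contact_force'])
shot('wrist','w3.png')
R=cv2.Rodrigues
for P in([.5175,-.2345,.094],[.5175,-.2345,.048]): print(proj('wrist',P))
im=cv2.imread('pics/w3.png');cv2.imwrite('pics/w3c.png',im[150:330,180:460])
```

```text
4.8167 [ 0.51744007 -0.23414376  0.07027735] [-3.14021664e+00  9.43180918e-04  3.99907103e-01] [-0.24383505 -0.65527083  0.55758337]
[319.66936647 280.43779743]
[319.78098312 240.36509483]
```

View pics/w3c.png

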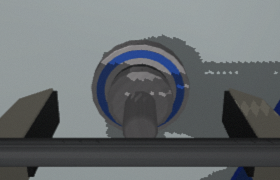

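In the crop the stub is centred between the fingers (column 320) and the bearing centre is at about row 240, as predicted. I close on it.

Request:
{"name": "step_arm", "arguments": {
  "commands": [
    {"translation":[0,0,0],"roll":0},
    {"translation":[0,0,0],"roll":0},
    {"translation":[0,0,0],"roll":0},
    {"translation":[0,0,0],"roll":0},
    {"translation":[0,0,0],"roll":0},
    {"translation":[0,0,0],"roll":0},
    {"translation":[0,0,0],"roll":0},
    {"translation":[0,0,0],"roll":0},
    {"translation":[0,0,0],"roll":0},
    {"translation":[0,0,0],"roll":0}
  ],
  "fingers": 0,
  "grip_force": 40
}}

```text
time: 5.7
tool_pos: [0.5176, -0.2346, 0.0707]
tool_rot: [3.142, 0.0, 0.4]
contact_force: [-0.1, 0.6, 0.0]
opening: 0.0294
grip_force: 0.0
```

Request:
{"name": "step_arm", "arguments": {
  "commands": [
    {"translation":[0,0,0],"roll":0},
    {"translation":[0,0,0],"roll":0},
    {"translation":[0,0,0],"roll":0},
    {"translation":[0,0,0],"roll":0},
    {"translation":[0,0,0],"roll":0}
  ]
}}

```text
time: 6.12
tool_pos: [0.5176, -0.2344, 0.0707]
tool_rot: [-3.141, 0.0, 0.4]
contact_force: [-0.1, 0.3, -0.5]
opening: 0.017
grip_force: 40.0
```

Request:
{"name": "step_arm", "arguments": {
  "commands": [
    {"translation":[0,0,-5],"roll":0},
    {"translation":[0,0,-10],"roll":0},
    {"translation":[0,0,-25],"roll":0},
    {"translation":[0,0,-30],"roll":0},
    {"translation":[0,0,-30],"roll":0},
    {"translation":[0,0,-30],"roll":0},
    {"translation":[0,0,-20],"roll":0},
    {"translation":[3,-20,0],"roll":0},
    {"translation":[3,-32,0],"roll":0},
    {"translation":[3,-32,0],"roll":0},
    {"translation":[3,-32,0],"roll":0},
    {"translation":[3,-32,0],"roll":0},
    {"translation":[3,-32,0],"roll":0},
    {"translation":[3,-32,0],"roll":0},
    {"translation":[3,-32,0],"roll":0},
    {"translation":[3,-32,0],"roll":0},
    {"translation":[3,-32,0],"roll":0},
    {"translation":[3,-32,0],"roll":0},
    {"translation":[0,-25,0],"roll":0},
    {"translation":[0,-16,0],"roll":0}
  ]
}}

```text
time: 7.78
tool_pos: [0.3983, 0.1313, 0.2214]
tool_rot: [-3.141, -0.0, 0.401]
contact_force: [0.1, -0.6, -4.4]
opening: 0.0168
grip_force: 40.0
```

Request:
{"name": "step_arm", "arguments": {
  "commands": [
    {"translation":[0,0,0],"roll":0},
    {"translation":[0,0,0],"roll":0},
    {"translation":[0,0,0],"roll":0}
  ]
}}

```text
time: 8.03
tool_pos: [0.4, 0.1288, 0.2211]
tool_rot: [3.141, -0.001, 0.4]
contact_force: [-0.3, 1.2, -4.1]
opening: 0.0167
grip_force: 40.0
```

Run:
```python
from h import *
s=observe();print(s['time'],s['tool_pos'],s['tool_rot'],s['contact_force'],s['opening'])
shot('wrist','w4.png')
look(['block','block_bore','pliers_grip','circlip','circlip_middle','rest','spindle_groove'],['wrist'],2)
```

```text
8.0333 [0.3999633  0.12883854 0.22109788] [ 3.14084565e+00 -5.52897076e-04  3.99992984e-01] [-0.32187228  1.15235768 -4.07849182] 0.016690337687290013
wrist block [0.4546 0.1799 0.038 ] 0.95 [295. 113.]
wrist block_bore [0.4578 0.177  0.0386] 0.75 [299. 111.]
wrist block_bore [0.5669 0.0407 0.1088] 0.69 [507.  51.]
wrist pliers_grip [0.5586 0.009  0.1044] 0.93 [532.  79.]
wrist pliers_grip [0.229  0.3987 0.0151] 0.86 [ 64. 216.]
wrist circlip [0.5866 0.0301 0.0137] 0.82 [475.  50.]
wrist circlip_middle [0.5904 0.0273 0.0163] 0.75 [481.  47.]
wrist rest [0.5645 0.0285 0.008 ] 0.83 [464.  72.]
wrist spindle_groove [0.4116 0.1352 0.1997] 0.89 [318. 221.]
```

View pics/w4.png

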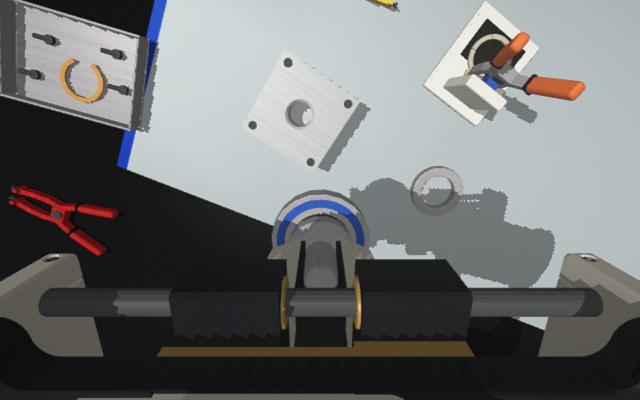

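The bore is at about (299,113) between the block screws (288,62), (348,104), (310,162) and (252,125). The orange pliers are at upper right, with handle ends at (518,42) and (580,90), the circlip on its seat at (490,50), and rest base corners at (487,0), (540,48), (477,126) and (423,84). The held spindle's bearing is at (320,225).

```bash
cat >> h.py <<'E'
def circ(im,x0,y0,x1,y1,z,cond):
    hsv=cv2.cvtColor(im,cv2.COLOR_BGR2HSV)[y0:y1,x0:x1]
    p=(np.argwhere(cond(hsv))[:,::-1]+[x0,y0]).astype(np.int32)
    h=cv2.convexHull(p)[:,0].astype(float)
    P=np.array([ray('wrist',a,b,z)[:2] for a,b in h])
    return P,p
def fitc(P):
    x=np.linalg.lstsq(np.c_[2*P,np.ones(len(P))],(P**2).sum(1),rcond=None)[0];return x[:2],np.sqrt(x[2]+x[:2]@x[:2])
E
python3 - <<'E'
from h import *
im=cv2.imread('pics/w4.png')
g=cv2.cvtColor(im,cv2.COLOR_BGR2GRAY)
print('bore4', np.mean([ray('wrist',*q,.04) for q in((288,62),(348,104),(310,162),(252,125))],0), ray('wrist',299.5,113,.04))
# bore outline
roi=g[93:133,280:320];m=(roi<150).astype(np.uint8)
c=max(cv2.findContours(m,cv2.RETR_EXTERNAL,cv2.CHAIN_APPROX_NONE)[0],key=cv2.contourArea)
(cx,cy),_,_=e=cv2.fitEllipse(c);print('ell',e[0][0]+280,e[0][1]+93,e[1])
# block top by bright quad
Q=np.array([ray('wrist',*q,.008)[:2] for q in((487,0),(540,48),(477,126),(423,84))]);print(Q)
for i in range(4): d=Q[(i+1)%4]-Q[i];print(np.linalg.norm(d),np.degrees(np.arctan2(d[1],d[0])))
# held spindle: blue ring top part
P,p=circ(im,270,190,370,250,.1984,lambda h:(h[...,1]>120)&(h[...,2]>60)&(h[...,0]>100)&(h[...,0]<125))
T=observe()['tool_pos'];y=.4
P=P[(P-T[:2])@[np.cos(y),np.sin(y)]>0];print('spindle-tcp',[a-T[:2] if k==0 else a for k,a in enumerate(fitc(P))])
# orange handles
hsv=cv2.cvtColor(im,cv2.COLOR_BGR2HSV);o=(((hsv[...,0]<15)&(hsv[...,1]>150)&(hsv[...,2]>120))*255).astype(np.uint8);o[:,:430]=0
n,l,st,ce=cv2.connectedComponentsWithStats(o);print(st,ce)
E
```

```text
bore4 [0.45501241 0.17549728 0.04      ] [0.45636675 0.17606111 0.04      ]
ell 296.6963405609131 112.85711860656738 (21.121578216552734, 25.90412139892578)
[[ 0.6328181   0.04183397]
 [ 0.61646188 -0.03433869]
 [ 0.52021109 -0.01535122]
 [ 0.53602684  0.06341242]]
0.07790892365228931 -102.11885017133062
0.09810576218153885 168.84050006108427
0.08033584472976292 78.64598568074801
0.09916741928293324 -12.567881777366342
spindle-tcp [array([-0.00052598, -0.00012247]), np.float64(0.027104906325015474)]
[[     0      0    640    400 254723]
 [   493     32     36     32    362]
 [   526     77     59     23    915]] [[318.37746493 200.1214692 ]
 [513.27624309  45.51657459]
 [555.33442623  87.41202186]]
```

Request:
{"name": "step_arm", "arguments": {
  "commands": [
    {"translation":[1.5,-7,15],"roll":0},
    {"translation":[1.5,-7,20],"roll":0},
    {"translation":[1.5,-7.5,20],"roll":0},
    {"translation":[0,0,16],"roll":0},
    {"translation":[0,0,0],"roll":0},
    {"translation":[0,0,0],"roll":0},
    {"translation":[0,0,0],"roll":0}
  ]
}}

```text
time: 9.02
tool_pos: [0.3963, 0.1508, 0.1506]
tool_rot: [3.141, -0.001, 0.4]
contact_force: [-0.9, 0.1, -3.5]
opening: 0.017
grip_force: 40.0
```

Run:
```python
from h import *
s=observe();print(s['time'],s['tool_pos'],s['tool_rot'],s['contact_force'])
shot('wrist','w5.png')
im=cv2.imread('pics/w5.png')
look(['block','block_bore'],['wrist'],2)
u,v=proj('wrist',[.4557,.1758,.04]);print(u,v)
x0,y0=int(u)-150,max(0,int(v)-90);cv2.imwrite('pics/w5c.png',cv2.resize(im[y0:y0+200,x0:x0+266],None,fx=3,fy=3)[:600,:800]);print(x0,y0)
```

```text
9.0167 [0.39631074 0.15077959 0.15058382] [ 3.14112181e+00 -1.45025882e-03  3.99594719e-01] [-0.89092237  0.05598578 -3.54480628]
wrist block [0.46   0.1782 0.0407] 0.68 [320. 118.]
wrist block_bore [0.4614 0.1787 0.0431] 0.61 [320. 116.]
wrist block_bore [0.4064 0.1558 0.1264] 0.4 [319. 222.]
320.2715003492432 124.17277272333332
170 34
```

View pics/w5c.png

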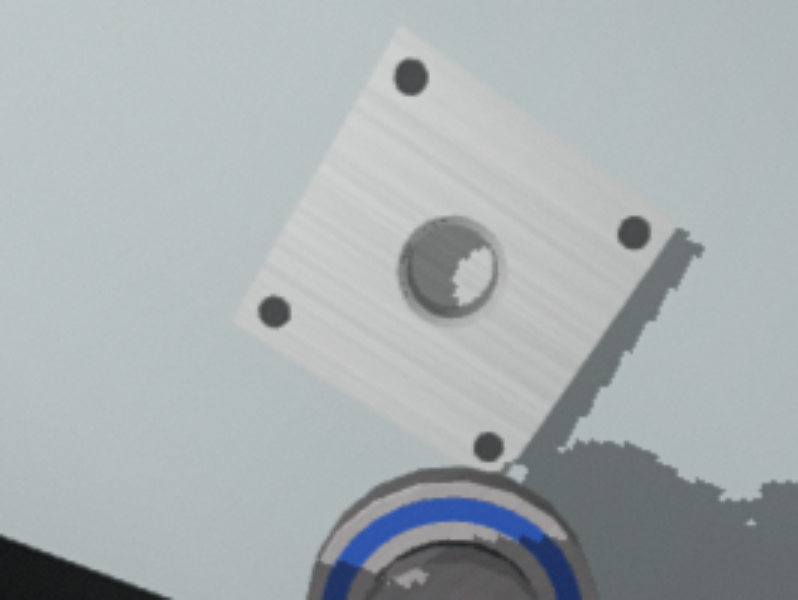

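The crop shows the bore mouth at crop (452,270), which is image (320.7,124.3) and matches the projected bore at (0.4557,0.1756) within half a pixel. I go over it and check.

Request:
{"name": "step_arm", "arguments": {
  "commands": [
    {"translation":[16,0,0],"roll":0},
    {"translation":[16.5,0.2,0],"roll":0},
    {"translation":[16,0.2,0],"roll":0},
    {"translation":[16,0,0],"roll":0},
    {"translation":[0,0,12],"roll":0},
    {"translation":[0,0,12],"roll":0},
    {"translation":[0,0,0],"roll":0},
    {"translation":[0,0,0],"roll":0},
    {"translation":[0,0,0],"roll":0}
  ]
}}

```text
time: 9.92
tool_pos: [0.4555, 0.1756, 0.1266]
tool_rot: [3.141, -0.001, 0.4]
contact_force: [-0.0, 0.0, -4.1]
opening: 0.0169
grip_force: 40.0
```

Run:
```python
from h import *
T=[]
for i in range(3):
    read_camera('wrist'); T.append(observe()['tool_pos'])
print(observe()['time'],T,np.mean(T,0)-[.4557,.1755,.08]); print(observe()['contact_force'])
```

```text
10.0667 [array([0.45563884, 0.17558951, 0.12669009]), array([0.45561365, 0.17560251, 0.12665954]), array([0.45554055, 0.17558081, 0.12657491])] [-1.02318192e-04  9.09426301e-05  4.66415136e-02]
[ 0.04542596  0.39141385 -4.57663918]
```

Request:
{"name": "step_arm", "arguments": {
  "commands": [
    {"translation":[0,0,7],"roll":0},
    {"translation":[0,0,6],"roll":0},
    {"translation":[0,0,2],"roll":0},
    {"translation":[0,0,2],"roll":0},
    {"translation":[0,0,2],"roll":0},
    {"translation":[0,0,2],"roll":0},
    {"translation":[0,0,2],"roll":0},
    {"translation":[0,0,0],"roll":0}
  ]
}}

```text
time: 10.73
tool_pos: [0.455, 0.1755, 0.1023]
tool_rot: [3.142, 0.0, 0.4]
contact_force: [0.2, 0.0, -4.2]
opening: 0.0171
grip_force: 40.0
```

Request:
{"name": "step_arm", "arguments": {
  "commands": [
    {"translation":[0,0,3],"roll":0},
    {"translation":[0,0,3],"roll":0},
    {"translation":[0,0,3],"roll":0},
    {"translation":[0,0,3],"roll":0},
    {"translation":[0,0,3],"roll":0},
    {"translation":[0,0,3],"roll":0},
    {"translation":[0,0,2],"roll":0},
    {"translation":[0,0,0],"roll":0}
  ]
}}

```text
time: 11.4
tool_pos: [0.455, 0.1755, 0.0822]
tool_rot: [-3.142, 0.0, 0.4]
contact_force: [2.0, 0.2, -5.5]
opening: 0.0168
grip_force: 40.0
```

Request:
{"name": "step_arm", "arguments": {
  "commands": [
    {"translation":[0,0,0.5],"roll":0},
    {"translation":[0,0,0.5],"roll":0},
    {"translation":[0,0,0.4],"roll":0},
    {"translation":[0,0,0.3],"roll":0},
    {"translation":[0,0,0],"roll":0},
    {"translation":[0,0,0],"roll":0}
  ]
}}

```text
time: 11.9
tool_pos: [0.4551, 0.1756, 0.0811]
tool_rot: [3.141, -0.0, 0.4]
contact_force: [1.7, -0.3, -4.0]
opening: 0.0166
grip_force: 40.0
```

Request:
{"name": "step_arm", "arguments": {
  "commands": [
    {"translation":[0,0,0.5],"roll":0},
    {"translation":[0,0,0.5],"roll":0},
    {"translation":[0,0,0],"roll":0},
    {"translation":[0,0,0],"roll":0}
  ]
}}

```text
time: 12.23
tool_pos: [0.4555, 0.1758, 0.0807]
tool_rot: [3.141, -0.001, 0.4]
contact_force: [-0.9, 1.9, 4.7]
opening: 0.017
grip_force: 40.0
```

It has landed on its shoulder at TCP 0.0807 as expected. I press lightly, then let go.

Request:
{"name": "step_arm", "arguments": {
  "commands": [
    {"translation":[0,0,0.5],"roll":0},
    {"translation":[0,0,0],"roll":0},
    {"translation":[0,0,0],"roll":0}
  ]
}}

```text
time: 12.48
tool_pos: [0.4555, 0.1758, 0.0806]
tool_rot: [3.141, -0.002, 0.4]
contact_force: [-1.9, 1.1, 10.5]
opening: 0.0168
grip_force: 40.0
```

Request:
{"name": "step_arm", "arguments": {
  "commands": [
    {"translation":[0,0,0],"roll":0},
    {"translation":[0,0,0],"roll":0},
    {"translation":[0,0,0],"roll":0},
    {"translation":[0,0,0],"roll":0},
    {"translation":[0,0,0],"roll":0},
    {"translation":[0,0,0],"roll":0},
    {"translation":[0,0,0],"roll":0},
    {"translation":[0,0,0],"roll":0},
    {"translation":[0,0,-10],"roll":0},
    {"translation":[0,0,-25],"roll":0},
    {"translation":[0,0,-35],"roll":0},
    {"translation":[0,0,-35],"roll":0},
    {"translation":[0,0,-35],"roll":0},
    {"translation":[0,0,0],"roll":0},
    {"translation":[0,0,0],"roll":0}
  ],
  "fingers": 1
}}

```text
time: 13.73
tool_pos: [0.4561, 0.1758, 0.2214]
tool_rot: [3.141, -0.005, 0.4]
contact_force: [0.3, 0.5, 0.0]
opening: 0.0916
grip_force: 0.0
```

Run:
```python
from h import *
s=observe();print(s['time'],s['tool_pos'],s['tool_rot'])
shot('wrist','w6.png')
im=cv2.imread('pics/w6.png')
look(['pliers_grip','circlip','rest','spindle','spindle_groove'],['wrist'],2)
print(proj('wrist',[.4557,.1755,.058]),proj('wrist',[.4557,.1755,.104]))
P,p=circ(im,230,150,420,290,.058,lambda h:(h[...,1]>120)&(h[...,2]>60)&(h[...,0]>100)&(h[...,0]<125));print(fitc(P))
```

```text
13.7333 [0.45608689 0.17580683 0.22141393] [ 3.14059982 -0.00475146  0.39984582]
wrist pliers_grip [0.2494 0.4291 0.0124] 0.97 [ 73. 243.]
wrist pliers_grip [0.5578 0.0068 0.1042] 0.8 [544. 164.]
wrist circlip [0.59   0.0265 0.0179] 0.67 [494. 115.]
wrist spindle_groove [0.4643 0.1805 0.0578] 0.61 [319. 173.]
wrist spindle_groove [0.5616 0.008  0.0997] 0.31 [542. 159.]
[320.69191262 182.50392155] [320.73315825 195.43141974]
(array([0.45260494, 0.17522101]), np.float64(0.026822712296345492))
```

View pics/w6.png

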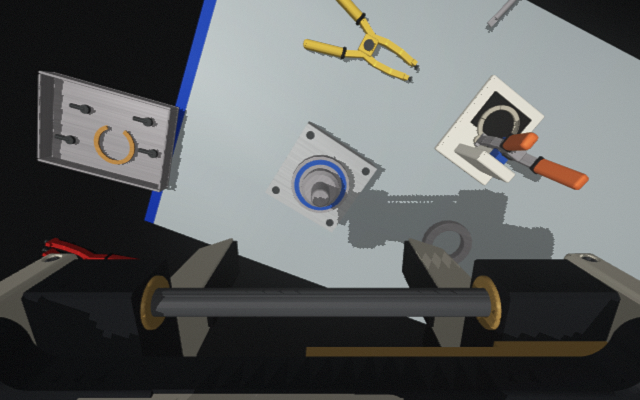

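The spindle stands in the block: its ring is at (320,184) against the predicted (320.7,182.5), flush on the block. The orange pliers are in the rest at (495–585,100–185), with the circlip at (497,120) and the post at (485,160). I move over the pliers and turn to their yaw, about −0.205.

Request:
{"name": "step_arm", "arguments": {
  "commands": [
    {"translation":[1,20,-4],"roll":0},
    {"translation":[1,30,-4],"roll":0},
    {"translation":[1,35,-4],"roll":0},
    {"translation":[1.5,35,-4],"roll":0},
    {"translation":[1.5,32,-4],"roll":0},
    {"translation":[1.5,20,0],"roll":0.05},
    {"translation":[0,0,0],"roll":0.1},
    {"translation":[0,0,0],"roll":0.12},
    {"translation":[0,0,0],"roll":0.12},
    {"translation":[0,0,0],"roll":0.12},
    {"translation":[0,0,0],"roll":0.095},
    {"translation":[0,0,0],"roll":0},
    {"translation":[0,0,0],"roll":0},
    {"translation":[0,0,0],"roll":0}
  ]
}}

```text
time: 15.2
tool_pos: [0.5288, 0.0201, 0.239]
tool_rot: [3.141, 0.001, -0.202]
contact_force: [-0.6, 0.1, 0.3]
opening: 0.0916
grip_force: 0.0
```

Run:
```python
from h import *
s=observe();print(s['time'],s['tool_pos'],s['tool_rot'],s['qpos'])
shot('wrist','w7.png')
im=cv2.imread('pics/w7.png')
look(['pliers_grip','pliers','circlip','circlip_middle','rest','clip_eye_l','clip_eye_r'],['wrist'],2)
hsv=cv2.cvtColor(im,cv2.COLOR_BGR2HSV);o=(((hsv[...,0]<15)&(hsv[...,1]>150)&(hsv[...,2]>100))*255).astype(np.uint8)
n,l,st,ce=cv2.connectedComponentsWithStats(o)
for i in range(1,n):
    if st[i,4]>150:
        c=np.argwhere(l==i)[:,::-1].astype(np.float32);print(st[i],ce[i],cv2.minAreaRect(c))
# rest white
w=((hsv[...,1]<25)&(hsv[...,2]>225)).astype(np.uint8)
print(proj('wrist',[.5627,.0168,.1375]),proj('wrist',[.5627,.0168,.008]))
g=np.array([[.064,.04],[.064,-.04],[-.036,-.04],[-.036,.04]]);y=-.205
for a,b in g: print(np.round(proj('wrist',[.5627+a*np.cos(y)-b*np.sin(y),.0168+a*np.sin(y)+b*np.cos(y),.008])))
u,v=320,150;cv2.imwrite('pics/w7c.png',im)
```

```text
15.2 [0.52878839 0.02006458 0.23902425] [ 3.14143686e+00  8.99194265e-04 -2.02347834e-01] [-1.06915286e-01  3.40764591e-01  1.49105530e+00 -7.18185173e-05
  1.31068271e+00  1.66624731e+00]
wrist pliers_grip [0.6087 0.1848 0.0147] 0.92 [172. 133.]
wrist pliers_grip [0.5601 0.0196 0.1026] 0.68 [314. 159.]
wrist pliers [0.5637 0.0198 0.1003] 0.93 [313. 155.]
wrist pliers [0.5698 0.0357 0.1153] 0.8 [294. 154.]
wrist circlip [0.5906 0.0163 0.016 ] 0.74 [313. 120.]
wrist circlip_middle [0.5928 0.0164 0.0184] 0.73 [313. 118.]
wrist rest [0.5884 0.0096 0.0053] 0.83 [319. 120.]
wrist clip_eye_l [0.5808 0.0343 0.0188] 0.64 [300. 131.]
wrist clip_eye_l [ 0.4235 -0.3489  0.0178] 0.6 [626. 193.]
wrist clip_eye_r [0.5808 0.0343 0.0188] 0.64 [300. 131.]
wrist clip_eye_r [ 0.4235 -0.3489  0.0178] 0.6 [626. 193.]
[316.21773314 162.45791972] [317.53220019 142.36786131]
[283.  87.]
[352.  87.]
[349. 171.]
[286. 171.]
```

Run:
```python
from h import *
im=cv2.imread('pics/w7.png')
hsv=cv2.cvtColor(im,cv2.COLOR_BGR2HSV)
o=(((hsv[...,0]<18)&(hsv[...,1]>130)&(hsv[...,2]>70))*255).astype(np.uint8)
o[240:]=0
n,l,st,ce=cv2.connectedComponentsWithStats(o);print(n)
for i in range(1,n):
    if st[i,4]>40:
        c=np.argwhere(l==i)[:,::-1].astype(np.float32);print(st[i],np.round(ce[i],1),cv2.minAreaRect(c))
# base: edges white-warm vs bluish mat: use b-r
d=im[...,2].astype(int)-im[...,0]
for r in (90,95,100,105,110,165): print(r,[ (c,int(d[r,c])) for c in range(276,364,3)])
```

```text
3
[278 146  24  22 360] [289.6 156.4] ((290.0, 156.5), (15.231115341186523, 27.77101707458496), 66.37062072753906)
[332 146  24  22 352] [343.9 156.1] ((343.79998779296875, 155.89999389648438), (26.385601043701172, 15.205260276794434), 26.56505012512207)
90 [(276, -8), (279, -8), (282, -8), (285, 15), (288, 14), (291, 13), (294, 14), (297, 14), (300, 13), (303, 13), (306, 13), (309, 13), (312, 14), (315, 14), (318, 12), (321, 14), (324, 13), (327, 13), (330, 14), (333, 13), (336, 14), (339, 14), (342, 13), (345, 14), (348, 14), (351, 11), (354, -9), (357, -9), (360, -8), (363, -9)]
95 [(276, -8), (279, -8), (282, -9), (285, 13), (288, 13), (291, 13), (294, 14), (297, 14), (300, 13), (303, 14), (306, 13), (309, 14), (312, 14), (315, 14), (318, 13), (321, 13), (324, 14), (327, 13), (330, 14), (333, 14), (336, 15), (339, 14), (342, 15), (345, 14), (348, 14), (351, 10), (354, -9), (357, -8), (360, -9), (363, -9)]
100 [(276, -9), (279, -10), (282, -10), (285, 13), (288, 14), (291, 15), (294, 6), (297, 0), (300, 2), (303, -1), (306, -1), (309, 0), (312, 0), (315, -1), (318, 0), (321, -1), 
[... 439 characters left out ...]
-9), (357, -9), (360, -9), (363, -9)]
110 [(276, -9), (279, -8), (282, -8), (285, 12), (288, 14), (291, 13), (294, 6), (297, 1), (300, 0), (303, 22), (306, 20), (309, 0), (312, 1), (315, 3), (318, 0), (321, 1), (324, 1), (327, 2), (330, 15), (333, 11), (336, 1), (339, 0), (342, 11), (345, 15), (348, 14), (351, 5), (354, -9), (357, -10), (360, -8), (363, -9)]
165 [(276, -10), (279, 135), (282, 148), (285, 129), (288, 55), (291, 15), (294, 14), (297, 13), (300, 14), (303, 15), (306, 13), (309, 14), (312, 14), (315, 14), (318, 13), (321, 14), (324, 14), (327, 14), (330, 15), (333, 12), (336, 14), (339, 13), (342, 13), (345, 46), (348, 75), (351, 78), (354, 72), (357, -10), (360, -8), (363, -8)]
```

Run:
```python
from h import *
im=cv2.imread('pics/w7.png')
d=im[...,2].astype(int)-im[...,0]
for c in(300,318,336): print(c,[int(r) for r in range(78,96) if d[r,c]>5][:1],[int(x) for x in d[80:95,c]])
for c in(295,320,335): print(c,[(r,int(d[r,c])) for r in range(166,186,2)])
for z in(.0915,.1175,.1375): print(z,proj('wrist',[.5627,.0168,z]), ray('wrist',316.75,156.25,z))
y=-.202
for a in(.064,-.036): print(proj('wrist',[.5627+a*np.cos(y),.0168+a*np.sin(y),.008]))
# circlip ring: warm (d>17) in seat area
m=(d[98:135,293:342]>17);p=np.argwhere(m)[:,::-1]+[293,98];print(len(p),p.min(0),p.max(0))
P=np.array([ray('wrist',*q,.0135)[:2] for q in cv2.convexHull(p[p[:,1]<118].astype(np.int32))[:,0].astype(float)]);print(fitc(P))
# handle ellipses extents in columns per row
hsv=cv2.cvtColor(im,cv2.COLOR_BGR2HSV);o=(hsv[...,0]<18)&(hsv[...,1]>130)&(hsv[...,2]>70)
for r in range(146,169,3): q=np.flatnonzero(o[r,270:370])+270;print(r,q.min(),q.max(),q[q<318].max() if (q<318).any() else 0,q[q>318].min())
```

```text
300 [87] [-10, -9, -10, -11, -8, -8, -1, 13, 15, 14, 13, 15, 13, 13, 12]
318 [87] [-9, -7, -9, -7, -9, -10, 0, 13, 13, 12, 12, 13, 13, 14, 13]
336 [87] [-9, -7, -10, -10, -9, -9, -1, 13, 14, 14, 14, 14, 14, 14, 13]
295 [(166, 15), (168, 14), (170, 7), (172, -8), (174, -10), (176, -8), (178, -9), (180, -8), (182, -9), (184, -8)]
320 [(166, 14), (168, 13), (170, 14), (172, 13), (174, -9), (176, -8), (178, -8), (180, -8), (182, -9), (184, -10)]
335 [(166, 12), (168, 15), (170, 13), (172, 13), (174, -10), (176, -10), (178, -10), (180, -8), (182, -10), (184, -8)]
0.0915 [316.80598004 153.46726858] [0.56005326 0.01741378 0.0915    ]
0.1175 [316.49600912 158.20480381] [0.56436993 0.01621605 0.1175    ]
0.1375 [316.21773314 162.45791972] [0.56769044 0.01529471 0.1375    ]
[317.25135729  86.80839143]
[317.67802108 171.21577487]
177 [299 102] [332 134]
(array([0.59011609, 0.01210171]), np.float64(0.019555747652585283))
146 295 339 299 334
149 289 345 301 333
152 282 353 301 333
155 278 355 301 332
158 278 355 301 333
161 279 355 296 338
164 279 354 290 344
167 281 350 285 349
```

The base edge and handle pixels agree with the pliers at (0.563,0.0167), yaw −0.202. I go down around the handles.

Request:
{"name": "step_arm", "arguments": {
  "commands": [
    {"translation":[12,-1.5,0],"roll":0},
    {"translation":[12,-1,10],"roll":0},
    {"translation":[10,-1,10],"roll":0},
    {"translation":[0,0,20],"roll":0},
    {"translation":[0,0,20],"roll":0},
    {"translation":[0,0,20],"roll":0},
    {"translation":[0,0,20],"roll":0},
    {"translation":[0,0,20],"roll":0},
    {"translation":[0,0,20],"roll":0},
    {"translation":[0,0,0],"roll":0},
    {"translation":[0,0,0],"roll":0}
  ],
  "fingers": 1
}}

```text
time: 16.52
tool_pos: [0.5625, 0.0165, 0.099]
tool_rot: [3.141, 0.002, -0.205]
contact_force: [0.1, 0.6, -0.3]
opening: 0.0916
grip_force: 0.0
```

Run:
```python
from h import *
s=observe();print(s['time'],s['tool_pos'],s['tool_rot'],s['contact_force'])
shot('wrist','w8.png');im=cv2.imread('pics/w8.png')
hsv=cv2.cvtColor(im,cv2.COLOR_BGR2HSV);o=((hsv[...,0]<18)&(hsv[...,1]>130)&(hsv[...,2]>70)).astype(np.uint8)
n,l,st,ce=cv2.connectedComponentsWithStats(o)
for i in range(1,n):
    if st[i,4]>60: print(st[i],np.round(ce[i],1))
for b in(-.0295,.0295):
  for z in(.0915,.1375): 
    bb=b*(1 if z<.1 else 34.5/29.5)
    if z<.1: bb=b*.7
    print(proj('wrist',[.563-bb*np.sin(-.202),.0167+bb*np.cos(.202),z]))
```

```text
16.5167 [0.5624614  0.01654961 0.09900589] [ 3.14129135e+00  2.06455612e-03 -2.05076330e-01] [ 0.11993993  0.62837701 -0.34790949]
[ 249  239   47   49 1280] [273.8 265.3]
[ 347  238   46   50 1286] [368.  265.2]
[355.93468053 250.64576378]
[398.28311574 297.8242478 ]
[285.11376934 250.81360057]
[242.90234588 298.17229023]
```

Request:
{"name": "step_arm", "arguments": {
  "commands": [
    {"translation":[0,0,0],"roll":0},
    {"translation":[0,0,0],"roll":0},
    {"translation":[0,0,0],"roll":0},
    {"translation":[0,0,0],"roll":0},
    {"translation":[0,0,0],"roll":0},
    {"translation":[0,0,0],"roll":0},
    {"translation":[0,0,0],"roll":0},
    {"translation":[0,0,0],"roll":0},
    {"translation":[0,0,0],"roll":0},
    {"translation":[0,0,0],"roll":0},
    {"translation":[0,0,0],"roll":0},
    {"translation":[0,0,0],"roll":0},
    {"translation":[0,0,0],"roll":0},
    {"translation":[0,0,0],"roll":0}
  ],
  "fingers": 0,
  "grip_force": 25
}}

```text
time: 17.73
tool_pos: [0.5643, 0.0161, 0.1016]
tool_rot: [3.142, -0.004, -0.205]
contact_force: [-0.4, -0.9, 11.7]
opening: 0.0319
grip_force: 25.1
```

Squeezed to 31.9 mm. I lift straight up.

Request:
{"name": "step_arm", "arguments": {
  "commands": [
    {"translation":[0,0,-3],"roll":0},
    {"translation":[0,0,-3],"roll":0},
    {"translation":[0,0,-4],"roll":0},
    {"translation":[0,0,0],"roll":0},
    {"translation":[0,0,0],"roll":0}
  ]
}}

```text
time: 18.15
tool_pos: [0.5629, 0.0166, 0.1094]
tool_rot: [3.142, 0.0, -0.205]
contact_force: [0.8, -0.7, -2.6]
opening: 0.0314
grip_force: 25.0
```

Run:
```python
from h import *
s=observe();print(s['time'],s['tool_pos'],s['tool_rot'],s['contact_force'],s['torque'],s['opening'],s['grip_force'])
```

```text
18.15 [0.56286125 0.01657659 0.10944009] [ 3.14151694e+00  1.58558078e-04 -2.05157477e-01] [ 0.76998274 -0.67052098 -2.58942494] [ 0.0491228   0.01832021 -0.02427888] 0.031401552369555184 24.977124631404877
```

Request:
{"name": "step_arm", "arguments": {
  "commands": [
    {"translation":[0,0,-10],"roll":0},
    {"translation":[0,0,-20],"roll":0},
    {"translation":[0,0,-25],"roll":0},
    {"translation":[0,0,-25],"roll":0},
    {"translation":[0,0,-20],"roll":0},
    {"translation":[0,0,-13],"roll":0},
    {"translation":[-8,-7,0],"roll":0},
    {"translation":[-16,-14,0],"roll":0},
    {"translation":[-18,-15,0],"roll":0},
    {"translation":[-18,-15,0],"roll":0},
    {"translation":[-18,-15,0],"roll":0},
    {"translation":[-18,-15,0],"roll":0},
    {"translation":[-18,-15,0],"roll":0},
    {"translation":[-18,-15,0],"roll":0},
    {"translation":[-15,-13,0],"roll":0},
    {"translation":[-10.5,-9.7,0],"roll":0},
    {"translation":[0,0,0],"roll":0},
    {"translation":[0,0,0],"roll":0},
    {"translation":[0,0,0],"roll":0},
    {"translation":[0,0,0],"roll":0}
  ]
}}

```text
time: 19.82
tool_pos: [0.4362, 0.179, 0.2222]
tool_rot: [3.141, 0.0, -0.206]
contact_force: [-0.7, -0.6, -0.7]
opening: 0.0319
grip_force: 25.0
```

Run:
```python
from h import *
s=observe();print(s['time'],s['tool_pos'],s['tool_rot'],s['contact_force'],s['opening'],s['grip_force'])
for c in('wrist','side','scene'):
    shot(c,'m_'+c+'.png')
    look(['circlip_middle','clip_eye_l','clip_eye_r','circlip','spindle_groove','pliers'],[c],2)
T=s['tool_pos']
print(proj('side',[.4557,.1755,.1]),proj('scene',[.4557,.1755,.1]))
w=cv2.imread('pics/m_wrist.png')
def crop(c,P,f,W,H):
    u,v=proj(c,P);im=cv2.imread(f'pics/m_{c}.png');hw,hh=W//(2*f),H//(2*f);u,v=int(max(hw,u)),int(max(hh,v));print(c,u-hw,v-hh,f)
    return cv2.resize(im[v-hh:v+hh,u-hw:u+hw],(W,H),interpolation=cv2.INTER_CUBIC)
a=w[40:340,120:520];print(a.shape)
b=crop('side',[.4457,.1755,.12],5,400,300);c=crop('scene',[.4457,.1755,.12],5,400,300)
b2=cv2.resize(w[120:270,220:420],(400,300))
cv2.imwrite('pics/mont.png',np.vstack([np.hstack([a,b2]),np.hstack([b,c])]))
```

```text
19.8167 [0.43619701 0.17899896 0.22222052] [ 3.14120702e+00  2.07709237e-04 -2.05957814e-01] [-0.69008062 -0.555164   -0.70098577] 0.03186526351583804 24.976954758167267
wrist circlip_middle [0.4619 0.1712 0.1396] 0.92 [324. 176.]
wrist clip_eye_l [0.4506 0.1995 0.1413] 0.58 [292. 197.]
wrist clip_eye_r [0.4506 0.1995 0.1413] 0.58 [292. 197.]
wrist circlip [0.4555 0.1713 0.1392] 0.76 [325. 184.]
wrist spindle_groove [0.4606 0.175  0.0585] 0.73 [320. 160.]
wrist pliers [0.4405 0.1804 0.2087] 0.96 [317. 240.]
wrist pliers [0.4475 0.1905 0.2301] 0.96 [295. 249.]
side circlip_middle [0.4285 0.183  0.1978] 0.54 [268. 161.]
side circlip_middle [0.4587 0.169  0.1428] 0.38 [279. 173.]
side clip_eye_l [ 0.706  -0.2357  0.0686] 0.71 [420. 211.]
side clip_eye_l [0.4279 0.1417 0.0332] 0.6 [279. 206.]
side clip_eye_r [ 0.706  -0.2357  0.0686] 0.71 [420. 211.]
side clip_eye_r [0.4279 0.1417 0.0332] 0.6 [279. 206.]
side circlip [ 0.4125 -0.3942  0.035 ] 0.63 [407. 296.]
side spindle_groove [0.4447 0.1652 0.0588] 0.54 [278. 196.]
side pliers [ 0.1927 -0.3429  0.0116] 0.7 [336. 341.]
side pliers [0.5868 0.1994 0.0077] 0.67 [301. 187.]
scene circlip [0.4611 0.1703 0.1392] 0.55 [391. 179.]
scene spindle_groove [0.4672 0.1786 0.0589] 0.81 [392. 205.]
scene pliers [0.6107 0.1973 0.0104] 0.91 [403. 253.]
scene pliers [0.2309 0.3978 0.0083] 0.78 [451. 176.]
[277.3813415  183.18940068] [391.36085452 190.25327881]
(300, 400, 3)
side 234 149 5
scene 351 152 5
```

View pics/mont.png

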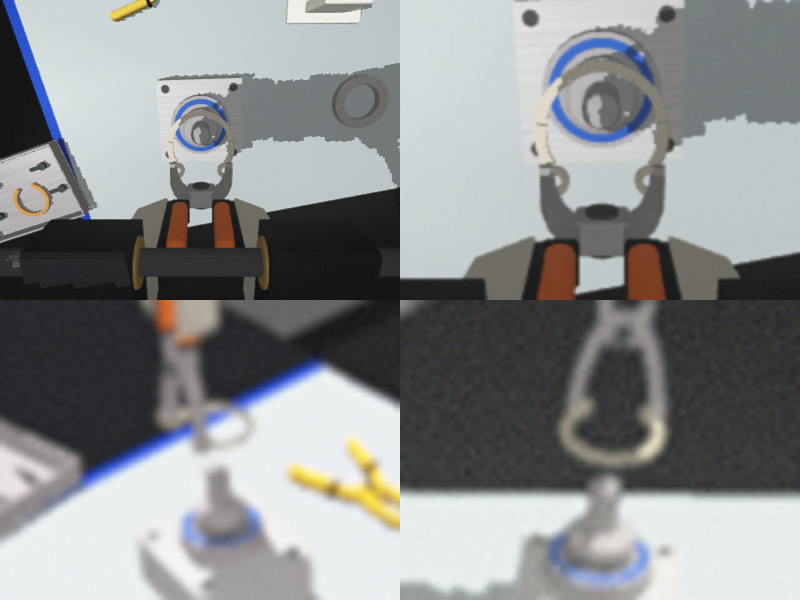

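The montage shows the clip spread and held: ring centred at about wrist (320,180), eyes at (300,210) and (342,210). It hangs above the stub in the side and scene views, with a slight droop at the far side. I fit the ring and the spindle in this same wrist image.

```bash
cat > m.py <<'E'
from h import *
from scipy.optimize import least_squares
def measure(f,zc,zb,dbg=True):
    """clip centre (tool xy rel. TCP) and spindle ring centre from the stored wrist image; call with arm still"""
    im=cv2.imread('pics/'+f);s=observe();T=s['tool_pos'];y=s['tool_rot'][2]
    A=np.array([[np.cos(y),np.sin(y)],[np.sin(y),-np.cos(y)]])
    i=im.astype(int);d=i[...,2]-i[...,0];u,v=proj('wrist',[*(T[:2]+A.T@[.020,0]),zc])
    m=(d>14)&(d<70)&(i[...,2]>90);yy,xx=np.mgrid[:400,:640]
    m&=(np.abs(xx-u)<45)&(yy<v+12)&(yy>v-50)
    p=np.argwhere(m)[:,::-1]
    P=np.array([A@(ray('wrist',a,b,zc)[:2]-T[:2]) for a,b in p])
    r=least_squares(lambda q:np.hypot(P[:,0]-q[0],P[:,1]-q[1])-q[2],[.02,0,.0245],loss='soft_l1',f_scale=.001)
    res=np.abs(r.fun)
    hsv=cv2.cvtColor(im,cv2.COLOR_BGR2HSV);b=(hsv[...,1]>120)&(hsv[...,2]>50)&(hsv[...,0]>100)&(hsv[...,0]<125)
    u,v=proj('wrist',[.4557,.1755,zb]);b&=(np.abs(xx-u)<45)&(np.abs(yy-v)<45)
    q=np.argwhere(b)[:,::-1];Q=np.array([A@(ray('wrist',a,c,zb)[:2]-T[:2]) for a,c in q])
    # annulus centre: robust fit with radius of mid line
    f=least_squares(lambda k:np.maximum(0,np.abs(np.hypot(Q[:,0]-k[0],Q[:,1]-k[1])-k[2])-k[3]),[.02,0,.025,.001]) if len(Q)>50 else None
    print('T',T,'clip',r.x*1e3,len(p),np.median(res)*1e3,'nom ring',A@(np.array([.4557,.1755])-T[:2])*1e3)
    if len(Q)>50:
        n=[]
        for k in range(1):
            h=cv2.convexHull(q.astype(np.int32))[:,0].astype(float);H=np.array([A@(ray('wrist',a,c,zb)[:2]-T[:2]) for a,c in h])
            g=least_squares(lambda k:np.hypot(H[:,0]-k[0],H[:,1]-k[1])-.0272,[.02,0],loss='soft_l1',f_scale=.0005);print('ring',g.x*1e3,np.median(np.abs(g.fun))*1e3,len(H))
E
python3 - <<'E'
from m import *
measure('m_wrist.png',.140,.058)
E
```

```text
T [0.43595572 0.17953404 0.22248487] clip [20.07049169 -0.30253004 24.43306459] 531 0.9068716129155691 nom ring [20.15204522 -0.07299568]
ring [18.75507946 -0.35773348] 0.10259449851251698 31
```

Request:
{"name": "step_arm", "arguments": {
  "commands": [
    {"translation":[0,0,6],"roll":0},
    {"translation":[0,0,10],"roll":0},
    {"translation":[0,0,10],"roll":0},
    {"translation":[0,0,10],"roll":0},
    {"translation":[0,0,8],"roll":0},
    {"translation":[0,0,6],"roll":0},
    {"translation":[0,0,0],"roll":0},
    {"translation":[0,0,0],"roll":0},
    {"translation":[0,0,0],"roll":0}
  ]
}}

```text
time: 21.62
tool_pos: [0.4363, 0.1796, 0.1729]
tool_rot: [-3.141, -0.001, -0.205]
contact_force: [0.6, 0.8, -1.6]
opening: 0.032
grip_force: 25.0
```

Run:
```python
from m import *
s=observe();print(s['time'],s['tool_pos'],s['tool_rot'],s['contact_force'])
shot('wrist','w9.png');measure('w9.png',.090,.058);measure('w9.png',.087,.058)
for c in('side','scene'):
    shot(c,'n_'+c+'.png'); look(['circlip_middle','circlip'],[c],1)
# side-view clip rows: warm pixels
for c in('side','scene'):
    im=cv2.imread(f'pics/n_{c}.png').astype(int);u,v=proj(c,[.4557,.1755,.09]);u,v=int(u),int(v)
    d=(im[...,2]-im[...,0])[v-14:v+14,u-18:u+18];print(c,u,v);print('\n'.join(''.join('#' if x>14 else('+' if x>6 else ('b' if x<-40 else '.')) for x in r) for r in d))
```

```text
21.6167 [0.43631391 0.17960775 0.1728764 ] [-3.14131535e+00 -7.66842946e-04 -2.05202326e-01] [ 0.56435422  0.8440508  -1.61301021]
T [0.43637042 0.17960529 0.17298101] clip [19.98503142 -0.31342941 24.55958702] 421 0.8895640653930337 nom ring [19.76055596  0.08028055]
ring [18.79399833  0.36749304] 0.09542744681290821 29
T [0.43637042 0.17960529 0.17298101] clip [19.21812786 -0.31342086 24.8497427 ] 411 0.900989824568172 nom ring [19.76055596  0.08028055]
ring [18.79399833  0.36749304] 0.09542744681290821 29
side circlip_middle [ 0.7046 -0.2332  0.069 ] 0.57 [419. 210.]
scene circlip_middle [ 0.4471 -0.4022  0.0317] 0.6 [185. 207.]
scene circlip [0.4609 0.1725 0.0883] 0.63 [390. 195.]
side 277 185
..........+####.bbbbbbb.............
............++.bbbbbb...............
...............bbbb.................
...............bbb..................
....................................
.....bbbb...........................
...bbbbbb...........................
.bbbbbbbb...........................
bbbbbbbb............................
bbbbbb..............................
bbbb...................
[... 992 characters left out ...]
.........++#++.........++.........
..........+###+.........+#++++......
..........#+........+....++#+.......
..........+...............##+.......
..........+...............+#+.......
.........++.........+......++.......
..........+................++.......
..........+................#+.......
..........++++++.........++#+.......
...........+###+++++++++###+........
............+#############+.........
..........b..++#########+...........
.........b....++##++#+++.bb.........
........bb......++++.++..bbb........
........bb..++.....+..+..bbb........
........bb.......+...+...bbb........
.........bb..........+...bbb........
..........bb.....+......bbb.........
...........bb.........bbbbb.........
```

Run:
```python
from h import *
y=-.205;A=np.array([[np.cos(y),np.sin(y)],[np.sin(y),-np.cos(y)]]);T=np.array([.4363,.1796])
for z in(.080,.084,.088,.092):
    n=T+A.T@[.0195+.0265,-.0003]; f=[n for _ in(0,)]
    l=T+A.T@[.0195,-.0268];r=T+A.T@[.0195,.0262]
    print(z,np.round(proj('scene',[*n,z]),1),np.round(proj('scene',[*l,z]),1),np.round(proj('scene',[*r,z]),1),'side far',np.round(proj('side',[*n,z]),1))
print(proj('scene',[.4557+.027,.1755,.058]))
im=cv2.imread('pics/n_scene.png').astype(int);d=im[...,2]-im[...,0]
for c in range(384,400,3): print(c,d[193:206,c])
```

```text
0.08 [389.9 201.7] [400.6 197.5] [381.2 195.1] side far [284.3 185.6]
0.084 [390.  200.5] [400.8 196.3] [381.3 193.9] side far [284.2 184.6]
0.088 [390.1 199.2] [400.9 195.1] [381.4 192.7] side far [284.2 183.7]
0.092 [390.3 198. ] [401.  193.9] [381.5 191.5] side far [284.1 182.7]
[391.09782226 208.61296556]
384 [ -3  -3   4  11  11  -3 -12 -12  -5   3  -1 -19 -44]
387 [-9 -6  0  9 16 20 14  9  3  4  5  5 -7]
390 [ 5  4  5  6  7 17 18 16  8  6  8  2  7]
393 [ 7  6  4  4  8 16 17 16  6  5  2  6  0]
396 [ -6  -5  -7   0  10  17  17  10   4   5   5   1 -30]
399 [  2   0   5  12  16  10 -10 -49 -82 -90 -94 -99 -81]
```

Request:
{"name": "step_arm", "arguments": {
  "commands": [
    {"translation":[-0.7,0.4,0],"roll":0},
    {"translation":[0,0,3],"roll":0},
    {"translation":[0,0,2],"roll":0},
    {"translation":[0,0,1],"roll":0},
    {"translation":[0,0,0],"roll":0},
    {"translation":[0,0,0],"roll":0}
  ]
}}

```text
time: 22.47
tool_pos: [0.4352, 0.1793, 0.1664]
tool_rot: [3.141, 0.0, -0.205]
contact_force: [0.6, 0.3, -1.8]
opening: 0.0318
grip_force: 25.0
```

Run:
```python
from m import *
s=observe();print(s['time'],s['tool_pos'],s['tool_rot'],s['contact_force'])
shot('wrist','w10.png');measure('w10.png',s['tool_pos'][2]-.083,.058);measure('w10.png',s['tool_pos'][2]-.086,.058)
im=cv2.imread('pics/w10.png');cv2.imwrite('pics/w10c.png',im)
```

```text
22.4667 [0.43516485 0.17925461 0.16635928] [ 3.14139681e+00  2.44845250e-04 -2.05227091e-01] [ 0.62652879  0.33389294 -1.77163973]
T [0.43524883 0.17926995 0.16646312] clip [19.87968513 -0.32636632 24.49625319] 406 0.8532699066163308 nom ring [20.79027829 -0.47663814]
ring [19.77904354 -0.251545  ] 0.07980184894652159 27
T [0.43524883 0.17926995 0.16646312] clip [19.11636852 -0.32805982 24.78057264] 396 0.8562099709687847 nom ring [20.79027829 -0.47663814]
ring [19.77904354 -0.251545  ] 0.07980184894652159 27
```

Request:
{"name": "step_arm", "arguments": {
  "commands": [
    {"translation":[0.7,0,1],"roll":0},
    {"translation":[0,0,1.5],"roll":0},
    {"translation":[0,0,1.5],"roll":0},
    {"translation":[0,0,1],"roll":0},
    {"translation":[0,0,1],"roll":0},
    {"translation":[0,0,0],"roll":0},
    {"translation":[0,0,0],"roll":0}
  ]
}}

```text
time: 23.1
tool_pos: [0.4359, 0.1791, 0.1604]
tool_rot: [3.141, 0.0, -0.205]
contact_force: [0.1, 0.6, -2.0]
opening: 0.0317
grip_force: 25.0
```

```bash
cat > n.py <<'E'
from m import *
import sys
f=sys.argv[1];s=observe();print(s['time'],s['tool_pos'],s['tool_rot'],s['contact_force'],s['torque'])
shot('wrist',f);z=s['tool_pos'][2]
measure(f,z-.0855,.058)
im=cv2.imread('pics/'+f).astype(int)
u,v=proj('wrist',[.4557,.1755,z-.0855]);u,v=int(u),int(v);d=(im[...,2]-im[...,0])
for r in range(v-30,v+32,2): print(r,''.join('#' if x>14 else('+' if x>9 else ('b' if x<-40 else '.')) for x in d[r,u-38:u+38]))
E
python3 n.py w11.png
```

```text
23.1 [0.43586658 0.17910976 0.16041331] [ 3.14143785e+00  1.15507377e-04 -2.05197460e-01] [ 0.12168304  0.60555795 -1.96716864] [0.04216405 0.0360349  0.00850507]
T [0.4358977  0.17911701 0.16048388] clip [19.05492622 -0.30767606 24.81826637] 388 0.8937939020863348 nom ring [20.12387467 -0.49357894]
ring [19.25817989 -0.15154221] 0.16672657493854368 27
153 ...................bbbbbbb.+###+++++#++++++++#+#+#+..bbbbb..................
155 .................bbbbb..##########+##++++++###+##+#+##..bbbb................
157 ...............bbbbb..+######++................+##+####+...bbb..............
159 .............bbb.###+..+#+.........................+##..+##+..bb............
161 ............bb.######++................................+##+###..bb..........
163 ..........bb.#######+....................................+####+#..b.........
165 .........bb+######+.........................................+++#++.b........
167 ........bb#######.............................................+++++.........
169 .........######+...............................................##+##........
171 ........####
[... 1065 characters left out ...]
..................................bbbbbb.++#++......
199 ........######.bbbbbb...................................bbbbbbb.###+++......
201 .........######.bbbbbbb...............................bbbbbbb..+####........
203 ..............++...bbbbbbb..........................bbbbbbb..++++...........
205 ..............#####+..bbbbbbbbbb...............bbbbbbbbb..#####++...........
207 ................++####....bbbbbbbbbbbbbbbbbbbbbbbbbb....####++..............
209 ...................+#+..........bbbbbbbbbbbbbb..........###+................
211 ...................+##..................................##++................
213 .................++#++..................................+##++...............
```

Request:
{"name": "step_arm", "arguments": {
  "commands": [
    {"translation":[0.3,0,1],"roll":0},
    {"translation":[0,0,1.5],"roll":0},
    {"translation":[0,0,1.5],"roll":0},
    {"translation":[0,0,1.5],"roll":0},
    {"translation":[0,0,1.5],"roll":0},
    {"translation":[0,0,1],"roll":0},
    {"translation":[0,0,0],"roll":0},
    {"translation":[0,0,0],"roll":0}
  ]
}}

```text
time: 23.82
tool_pos: [0.4362, 0.1791, 0.1524]
tool_rot: [3.141, 0.0, -0.205]
contact_force: [-1.5, -0.2, -0.6]
opening: 0.0325
grip_force: 25.0
```

```bash
python3 n.py w12.png
```

```text
23.8167 [0.43617215 0.17906088 0.15241364] [ 3.14146323e+00  1.05383308e-04 -2.05244976e-01] [-1.47204141 -0.2041745  -0.57844615] [0.0794747  0.05962041 0.02463212]
T [0.43621618 0.17907655 0.15249215] clip [19.11982397 -0.26944564 24.72817017] 400 0.909921435408096 nom ring [19.80382016 -0.46855949]
ring [18.88721027 -0.2479935 ] 0.20919932985275294 25
153 ......................bbb..+####+++++++#+++#+#++##+..bbb....................
155 ...................bbb..########+#+#+#+#+#####+#######..bb..................
157 ................bbbb..###+###++................+##+####+...bb...............
159 ..............bb.####..+#+.........................+#+...###..b.............
161 ............bb.#######.................................+######..b...........
163 ...........b.######++....................................+######............
165 ..........b+######..........................................##++#+.b........
167 .........b#######............................................++#+#+.........
169 .........######+...............................................+####........
171 ........##
[... 1067 characters left out ...]
.....................................bbb.#+##++.....
199 ........######.bbb..........................................bbb.#####+......
201 .........######.bbbb......................................bbbb.+#+##+.......
203 ...................bb...................................bbb..++++...........
205 ..............+#+###..b...............................bbb.######............
207 ................+###++.bbbbb.......................bbbb.+####+..............
209 ...................###.bbbbbbbbb..............bbbbbbbbb.###+................
211 .......+...........###+...bbbbbbbbbbbbbbbbbbbbbbbbb.....##++................
213 .................+###+............bbbbbbbbb.............+###+...............
```

```bash
cat > f.py <<'E'
from h import *
F=[]
for i in range(8): read_camera('side');s=observe();F.append([*s['tool_pos']*1e3,*s['contact_force'],*s['torque']*1e3])
print(s['time'],np.round(np.mean(F,0),2),np.round(np.std(F,0),2))
E
python3 f.py
```

```text
24.2667 [ 4.3624e+02  1.7908e+02  1.5255e+02 -5.0000e-02 -1.1000e-01 -1.7100e+00
  5.0840e+01  1.8030e+01 -6.1400e+00] [3.000e-02 1.000e-02 2.000e-02 3.800e-01 4.900e-01 6.100e-01 2.506e+01
 3.878e+01 1.416e+01]
```

No contact. I continue down in small steps.

Request:
{"name": "step_arm", "arguments": {
  "commands": [
    {"translation":[0,0,1],"roll":0},
    {"translation":[0,0,1],"roll":0},
    {"translation":[0,0,1],"roll":0},
    {"translation":[0,0,0.5],"roll":0},
    {"translation":[0,0,0],"roll":0},
    {"translation":[0,0,0],"roll":0}
  ]
}}

```text
time: 24.77
tool_pos: [0.4362, 0.1791, 0.1489]
tool_rot: [3.141, 0.0, -0.205]
contact_force: [-0.5, -0.2, -1.7]
opening: 0.0316
grip_force: 25.0
```

```bash
python3 f.py
```

```text
25.1667 [ 4.3621e+02  1.7907e+02  1.4902e+02 -2.9000e-01 -3.2000e-01 -1.7100e+00
  2.6440e+01  2.2630e+01 -3.4060e+01] [1.000e-02 1.000e-02 2.000e-02 4.600e-01 6.000e-01 5.200e-01 2.558e+01
 2.681e+01 1.990e+01]
```

Request:
{"name": "step_arm", "arguments": {
  "commands": [
    {"translation":[0,0,0.5],"roll":0},
    {"translation":[0,0,0.5],"roll":0},
    {"translation":[0,0,0],"roll":0}
  ]
}}

```text
time: 25.42
tool_pos: [0.4361, 0.1791, 0.1479]
tool_rot: [3.141, 0.0, -0.205]
contact_force: [-0.6, 0.1, -2.7]
opening: 0.0319
grip_force: 25.0
```

```bash
python3 f.py;python3 n.py w13.png | head -4;  python3 - <<'E'
from h import *
# clip height from the scene and side views
shot('scene','p_scene.png')
im=cv2.imread('pics/p_scene.png').astype(int);d=im[...,2]-im[...,0]
for r in range(192,214): print(r,''.join('%4d'%x for x in d[r,376:408:2]))
y=-.205;A=np.array([[np.cos(y),np.sin(y)],[np.sin(y),-np.cos(y)]]);T=observe()['tool_pos']
for z in(.057,.060,.063,.066): print(z,proj('scene',[*(T[:2]+A.T@[.0195+.0265,-.0003]),z]))
print(proj('scene',[.4557+.027,.1755,.058]))
E
```

```text
25.8167 [ 4.3619e+02  1.7906e+02  1.4797e+02  8.0000e-02  0.0000e+00 -1.5100e+00
  6.9850e+01  3.7480e+01 -1.4000e+00] [2.000e-02 2.000e-02 3.000e-02 4.700e-01 2.200e-01 4.900e-01 3.224e+01
 2.131e+01 2.790e+01]
25.8167 [0.43619098 0.17905905 0.14798334] [ 3.14150657e+00 -4.07152311e-05 -2.05243938e-01] [ 0.42816464  0.14633203 -0.59704852] [ 0.06123026  0.03941176 -0.01432979]
T [0.43619199 0.17906333 0.14800775] clip [19.09445006 -0.23066954 24.74407378] 379 0.903620124940871 nom ring [19.82482927 -0.4858509 ]
ring [18.94096345 -0.29477521] 0.2470224703840264 15
153 ...........................+###+#++#++#++++++++#+++.........................
192   -5  -5  -3 -12   2  -7  -6   3   8  -2  -6  -4  -1  -6  -5  -7
193   -5  -5  -5  -3   0  -6  -6   3   4  -1  -7  -3  -1  -4  -5  -5
194   -5  -6  -5  -2   3  -2   0   4   7  -1  -6   0  -2  -4  -5  -5
195   -5  -6  -4  -3   3   6   4   4   5   2  -6   3  -2  -6  -5  -6
196   -4  -3  -5  -4  10   6   4   5   3   4   2   9   0  -5  -5  -5
197   -4  -4  -1   5   9   7   4   6   4   5   2  12   4  -6  -6  -3
198   -1  -3  -2   8  -1   5   4  
[... 532 characters left out ...]
 4  -4 -23  -1   7  12  11  10   6 -22  -8   5   5   1
207    4   3   5   3 -14  -9  -8   0   0 -14 -28 -21   3   3   2   1
208    4   3   7   5  -3  -6 -11  -9 -11 -10 -18  -6   5   2   1   1
209    3   4   2   7   3   6   3  -2  -5   2   0   3   7   3   3   0
210    2   3   4   5   7   5   5   2   3   5   5   7   3   2   3   0
211    4   2   4   1   5   5   8   3   4   7   9   8   3   4   2   0
212    1   2   1   7   1   2   4   5   3   6   5   1   3   3   3   1
213    2   3   5   2   3   5   3   6   3   4   1   4   4   4   3  -1
0.057 [388.98882733 208.58142147]
0.06 [389.07908166 207.68622872]
0.063 [389.16956907 206.78872406]
0.066 [389.26029047 205.88889854]
[391.09782226 208.61296556]
```

Request:
{"name": "step_arm", "arguments": {
  "commands": [
    {"translation":[0,0,0.5],"roll":0},
    {"translation":[0,0,0.5],"roll":0},
    {"translation":[0,0,0],"roll":0},
    {"translation":[0,0,0],"roll":0}
  ]
}}

```text
time: 26.25
tool_pos: [0.4362, 0.179, 0.1469]
tool_rot: [3.141, 0.0, -0.205]
contact_force: [-1.0, -1.4, -0.9]
opening: 0.032
grip_force: 25.0
```

```bash
python3 f.py
```

```text
26.65 [ 4.3620e+02  1.7906e+02  1.4699e+02  7.0000e-02  9.0000e-02 -1.4000e+00
  3.6480e+01  2.4930e+01 -2.0800e+00] [1.000e-02 1.000e-02 1.000e-02 5.300e-01 5.200e-01 4.600e-01 3.471e+01
 3.103e+01 2.054e+01]
```

Request:
{"name": "step_arm", "arguments": {
  "commands": [
    {"translation":[0,0,0.5],"roll":0},
    {"translation":[0,0,0.5],"roll":0},
    {"translation":[0,0,0],"roll":0},
    {"translation":[0,0,0],"roll":0}
  ]
}}

```text
time: 26.98
tool_pos: [0.4362, 0.179, 0.1459]
tool_rot: [3.141, 0.0, -0.205]
contact_force: [0.1, -0.0, -0.8]
opening: 0.0317
grip_force: 25.0
```

```bash
python3 f.py; python3 n.py w14.png
```

```text
27.3833 [ 4.3620e+02  1.7907e+02  1.4599e+02  2.0000e-02 -6.0000e-02 -1.5200e+00
  4.6500e+01  2.9070e+01 -8.4000e-01] [1.000e-02 1.000e-02 2.000e-02 2.800e-01 4.500e-01 3.500e-01 3.090e+01
 2.716e+01 3.738e+01]
27.3833 [0.43619077 0.1790784  0.14600746] [ 3.14153355e+00 -7.99692739e-05 -2.05194005e-01] [ 0.58457081 -0.90631546 -1.46537063] [ 0.06161597 -0.00354713  0.06112987]
T [0.43619211 0.17908783 0.14600429] clip [19.14129692 -0.1790082  24.712847  ] 385 0.8404237947941574 nom ring [19.82972136 -0.46104758]
ring [18.93036716 -0.18038143] 0.1316839618012433 9
153 ...........................##+##+##++++#+###++##++#.........................
155 .......................+##++######++++++++++#####+####......................
157 ..................bb..##+##+++..................++++###+....................
159 ...............b.####+.##+.........................+++..+##+................
161 .............b.#######.................................+####++..............
163 .............#######+....................................++#++++............
165 ...........#######+....................
[... 1281 characters left out ...]
.........................................##+##+.....
199 ........######................................................b.##+##+......
201 .........######+b............................................b.+###++.......
203 ..............................................................+++...........
205 ..............+####+.....................................++#+##+............
207 .................+#+#+..................................+#+##+..............
209 ...................+##.bb............................bb.###.................
211 ...................###.bbbbbbb..................bbbbbbb.+##+................
213 .................+++++...bbbbbbbbbbbb...bbbbbbbbbbbbb...+###+...............
```

Request:
{"name": "step_arm", "arguments": {
  "commands": [
    {"translation":[0,0,0.4],"roll":0},
    {"translation":[0,0,0.4],"roll":0},
    {"translation":[0,0,0],"roll":0},
    {"translation":[0,0,0],"roll":0}
  ]
}}

```text
time: 27.77
tool_pos: [0.4363, 0.1791, 0.1453]
tool_rot: [-3.142, -0.0, -0.205]
contact_force: [0.1, -0.2, -0.8]
opening: 0.0317
grip_force: 25.0
```

```bash
python3 f.py
```

```text
28.1667 [ 4.3626e+02  1.7907e+02  1.4527e+02 -2.5000e-01 -2.7000e-01 -7.0000e-02
  4.3480e+01  3.9020e+01 -1.4140e+01] [1.000e-02 1.000e-02 2.000e-02 3.400e-01 4.900e-01 4.000e-01 2.936e+01
 2.931e+01 4.044e+01]
```

Light contact with the bearing is felt at TCP 0.1453 (about 1.4 N). I lift 0.5 mm so the clip sits mid-groove and free.

Request:
{"name": "step_arm", "arguments": {
  "commands": [
    {"translation":[0,0,-0.5],"roll":0},
    {"translation":[0,0,0],"roll":0},
    {"translation":[0,0,0],"roll":0},
    {"translation":[0,0,0],"roll":0}
  ]
}}

```text
time: 28.5
tool_pos: [0.4361, 0.179, 0.1455]
tool_rot: [3.141, 0.0, -0.205]
contact_force: [0.2, -0.5, -1.9]
opening: 0.0318
grip_force: 25.0
```

```bash
python3 f.py; python3 n.py w15.png | head -3; python3 -c "
from h import *
look(['spindle_groove','circlip_middle','circlip'],['wrist','scene','side'],1);s=observe();print(s['opening'],s['grip_force'])"
```

```text
28.9 [ 4.3615e+02  1.7906e+02  1.4563e+02  1.0000e-02 -2.4000e-01 -1.5700e+00
  4.3890e+01  3.7050e+01  6.4500e+00] [2.000e-02 1.000e-02 4.000e-02 5.400e-01 3.600e-01 5.600e-01 2.982e+01
 2.553e+01 2.387e+01]
28.9 [0.43618089 0.17906203 0.14568473] [ 3.14150181e+00 -2.80130002e-05 -2.05165664e-01] [-0.02588985 -0.24341375 -1.91716769] [0.03151967 0.06820768 0.01373624]
T [0.43618992 0.17905761 0.14568256] clip [19.47197392 -0.23248788 24.65725856] 364 0.8753845248317716 nom ring [19.82567463 -0.49220521]
ring [18.92737267 -0.19635602] 0.1784331853531343 10
wrist spindle_groove [0.4616 0.1739 0.072 ] 0.66 [321. 180.]
wrist circlip_middle [0.4596 0.1697 0.0606] 0.59 [326. 178.]
wrist circlip [0.4582 0.1728 0.0631] 0.77 [323. 181.]
scene spindle_groove [0.4686 0.1769 0.0647] 0.89 [391. 204.]
scene circlip [0.4936 0.1719 0.0392] 0.73 [390. 217.]
side spindle_groove [0.4439 0.1641 0.0627] 0.49 [278. 195.]
0.03183367405308818 24.976975321769714
```

The clip hangs free (its own weight only), is centred within about 0.5 mm and is level with the groove. The handles are squeezed to the stop at 25 N. I hand the job in.

```bash
python3 -c "
from cell import *
print(hand_in())"
```

```text
the job is handed in; nothing more can be done
None
```

The job is handed in: the spindle is home in the block and released, and the orange pliers, still squeezed at 25 N, hold the spread circlip level with the groove without touching, as far as the wrist camera and force readings show.

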